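# Load the top spotting tile into the tile warmer

### The job

Put the next spotting tile to warm: without lifting it, slide the top tile sideways off the stack and across onto the warmer's plate until it is home against the end stop, leaving the other tiles stacked as they are. Then push the clamp jaw in until it holds the tile square against the rear fence, swing the cover shut over it, and last turn the heat knob clockwise to its stop. Leave the bottles, carton and rack round it alone.

Things in the scene. Friction and masses are not known exactly. Their poses are not given: they have to be found in the camera images.
- warmer: Tile warmer, a low white bench instrument fixed in place, 194 x 200 mm. Origin on the bench under the centre of a seated tile; x to the rear, y left from the entry edge to the end stop, z up. Footprint x -98 to 96, y -58 to 142 mm. Clamp jaw at the front (-x), fence and cover hinge at the rear, the control panel with the heat knob on the left (y 63 to 142, z = 52 mm).
- tile_home (a point): Where the centre of a tile that is home belongs, with the warmer's axes. In mm from this point: top of the aluminium plate at z = -7; its open entry edge at y = -58; end stop face at y = +55, 12 high; rear fence face at x = +45 from y = -36 to 63, 20 high, with a lead-in flared outward down to y = -56. 61.5 mm above the bench.
- tile_5_mid (a point): The top tile, to be loaded: white ceramic spotting tile with 3 x 4 wells, 90 (its x) x 110 (its y) x 14 mm, 150 to 310 g, too wide to grasp; centre, half-way up. It lies on four like tiles standing on the bench at the warmer's -y side, underside at 56 mm (1.5 mm above the plate), sides within 0.08 rad of the warmer's, gap to the warmer 3 to 22 mm, 3 to 16 mm nearer the front than its home.
- tile_4_mid (a point): Fourth tile of the stack, counted from the bench; same size and axes as tile_5_mid, point at its centre. It stays in the stack.
- tile_3_mid (a point): Third tile of the stack, counted from the bench; same size and axes as tile_5_mid, point at its centre. It stays in the stack.
- tile_2_mid (a point): Second tile of the stack, counted from the bench; same size and axes as tile_5_mid, point at its centre. It stays in the stack.
- tile_1_mid (a point): Bottom tile of the stack, counted from the bench; same size and axes as tile_5_mid, point at its centre. It stays in the stack.
- jaw (a joint): Clamp jaw's travel in m along the warmer's +x: 0 to 0.004 at the start (fully open, 14 to 18 mm wider than the tile), 0.018 where it touches a tile that lies against the rear fence; it could go on to 0.022 without a tile. It slides with 2 N of friction and stays where it is left.
- jaw_lug (a point): Middle of the front face of the jaw's grey ribbed thumb lug, to be pushed to the warmer's +x. The lug is 46 mm wide (y), 12 deep, 19 high; its top 73.5 mm above the bench, this point 64.5, the deck below 54.5 (it reaches 9 to 13 mm in front of the open lug, then the bench). The jaw is an 80 mm long grey bar along the plate's front; its lip overhangs the tile's front edge by 4 mm.
- cover (a joint): Cover's opening angle in rad: 0 shut, 1.95 fully open; it starts upright, 1.62 to 1.76, and a stiff hinge (0.12 N m) holds it at any angle.
- cover_hinge (a point): Middle of the cover's hinge axis, which runs along the warmer's y, 82 mm above the bench.
- cover_top (a point): Point in the middle of the cover's outer face (its top face when shut), 100 mm from the hinge axis and 4 mm outside it. Clear panel in a grey frame, 130 mm wide (y), front edge 144 mm from the hinge with a 48 x 16 mm finger tab, side skirts 18 mm deep on the inner side; shut, its top is level 86 mm above the bench and the right skirt comes down just behind a tile that is home.
- heat_knob (a joint): Heat knob's angle in rad, growing clockwise seen from above: 0 to 0.2 at the start (off), 1.4 at its stop (on). It turns with light friction (0.04 N m).
- heat_knob_grip (a point): On the knob's vertical axis at the height to grip, 89.5 mm above the bench. The knob is a black bar 40 mm long, 14 mm wide and 32 mm high on a disc; the top is 7 mm above this point, the panel 37 mm below it. At angle 0 the bar lies along the warmer's x.
- dropper_a_mid (a point): Dropper bottle, 24 mm in diameter, 62 mm high, standing behind the stack; centre, half-way up. Leave it.
- dropper_b_mid (a point): A second dropper bottle of the same size beside it; centre, half-way up. Leave it.
- carton_mid (a point): Small white slide carton 30 x 80 x 28 mm lying in front of the stack; centre, half-way up. Leave it.
- rack_mid (a point): Low white slotted rack 44 x 88 x 29 mm standing left of the warmer; centre, half-way up. Leave it.

How it is judged (in metres and radians):
On the way, in this order (a step that is already met when the one before it is completed fails the run):
1. the top tile lies flat on the warmer's plate, within 3.5 mm of the end stop, clear of the stack (y of tile_5_mid in the frame of warmer above -0.0035 m and z of tile_5_mid in the frame of warmer between 0.059 and 0.0645 m and angle between tile_5_mid's own z axis and vertical below 0.05 rad), for 0.2 s.
2. the jaw is pushed in and holds the tile square against the rear fence (all of step 1 and x of tile_5_mid in the frame of warmer above -0.003 m and angle between the y axis of tile_5_mid and the y axis of warmer, either way round below 0.05 rad and value of joint jaw above 0.0155 m), for 0.2 s.
3. the cover is shut over the clamped tile (all of step 2 and value of joint cover below 0.08 rad), for 0.2 s.
4. the heat knob is turned to its stop (value of joint cover below 0.08 rad and value of joint heat_knob above 1.2 rad), for 0.1 s.
At the end, for the whole second after the job is handed in: The tile lies flat on the warmer's plate within 3.5 mm of the end stop and 3 mm of the rear fence, square to it (0.05 rad); the jaw is in (over 15.5 mm), the cover shut (under 0.08 rad), the knob turned on (over 1.2 rad); the other four tiles are within 8 mm of where they lay (all of step 2 and all of step 4 and distance of each of tile_1_mid, tile_2_mid, tile_3_mid, tile_4_mid from where it was at the start of the episode below 0.008 m); the robot touches nothing.
It fails at once if the tile is lifted or tipped instead of slid (height (world z) of tile_5_mid above 0.075 m or angle between tile_5_mid's own z axis and vertical above 0.15 rad).
It fails at once if the tiles that stay are disturbed (distance of any of tile_1_mid, tile_2_mid, tile_3_mid, tile_4_mid from where it was at the start of the episode above 0.012 m).
It fails at once if a bystander is pushed away or knocked over (distance of any of dropper_a_mid, dropper_b_mid, carton_mid, rack_mid from where it was at the start of the episode above 0.025 m).
It also fails if it takes over 58 s, if anything falls off the work surface, if the arm or the gripper's body presses on something with over 40 N, if the wrist force passes 120 N, or if a joint passes its speed limit or range.

### The arm

A 6-joint arm with a two-finger parallel gripper is mounted at the origin on a cart in front of the work surface, level with it; the furniture and walls round the work are solid. World frame = base frame: x ahead of the robot, y to its left, z up, the work surface at z = 0. Lengths are in mm, angles in rad, forces in N, time in s.
With the tool pointing down it reaches from about 300 to 775 mm from the base axis. Payload 14.6 kg.
Tool frame: the origin (TCP) lies at the very end of the fingers, on their centre line; the grasp point (between the pads) lies 19 mm behind it; z points along the fingers, y is the line along which they close (so a half turn about z gives the same grasp; the last joint's range is limited). The gripper opens to 94 mm and grips with 3 to 60 N. Pads are 16 mm wide; open, the fingers measure 119 mm over their backs; the gripper's body (75 mm by 177 mm) begins 78 mm behind the grasp point.
Start: joints at [-1.367, 0.3, 1.521, -0, 1.321, -0.067], TCP at [147.12, -529.948, 205.446] pointing down, gripper open.
Joint ranges: [-3.03, 3.03], [-0.79, 2.21], [0.23, 2.52], [-1.04, 4.18], [0, 3.07], [-2.55, 2.55]. Speed limits (rad/s): [2.22, 2.22, 2.57, 3.14, 3.14, 3.14].

### API

Orientations are given as [roll, pitch, yaw] about the fixed x, y, z axes, in that order (R = Rz(yaw) Ry(pitch) Rx(roll)).
In Python, from cell import manip, eyes, ticket gives the robot as it stands. The module is installed in compiled form; this text tells all that it offers.
- The arm moves only by the tool arm_command, never from a script. Its argument "plan" is a list of rows, each a list of 5 numbers: the opening, from -1 (shut) to 1 (fully open), then the shift along the tool's x, y, z in m, then the turn about the tool's z in rad. In form: [[jaw, dx, dy, dz, roll], ...]. A call has 1 to 20 rows; each row shifts and turns the commanded pose from where the row before left it, along the tool's axes as they then stand; what a row does not reach is not made up. A row lasts 1/8 s, in which the tool goes at most 62.5 mm and 10.7 degrees, less where a joint would pass 70% of its speed; a pose out of reach is approached as far as the arm can. A call is refused whole if a number of a shift passes 0.0625 or a number of a turn 0.188, either way. A call with a gripper value outside its range is refused whole. The fingers move at their own pace and stop on an object; "newtons" is the grip in N (left out, the last holds). Time passes only in rows, so rows that do not move let the fingers close. It gives the time, the measured TCP pose, the force, the opening and the grip force at its end, in the units of the state.
- manip.read_state(): the state, without advancing time (a new reading comes with each control period).
- eyes.camera(name): name is "scene" or "top"; returns a dict with "img" (384x512x3 uint8, blue, green, red), "z_map" (384x512 float32, mm along the optical axis (not along the pixel's ray), 0 where there is no reading), "fx", "fy", "cx", "cy" (pixels), "dist" ([k1, k2, p1, p2, k3] as OpenCV has them; the pictures are not rectified), "eye" and "orientation" of the camera in the world. Camera axes: x right, y down, z forward; pixel columns grow to the right and rows downward; lengths in mm; the calibration is good to about 2 mm. A picture is of the moment at which its call begins.
- ticket.sign_off(): hands the job in; it is judged then, once.
The state is a dict: "clock": time; "joints": joint angles; "qd": joint speeds; "effort": joint torques, N m; "eef_pos": TCP position; "eef_rot": TCP orientation; "wrist_force": force on the tool from outside, world axes, zero at the start; "moment": the same for the moment, N m; "finger_gap": finger opening in mm; "finger_force": force on a finger pad.
Only numpy, scipy, OpenCV 4.12 (cv2) and the standard library are available. Lean on these libraries where they do the work, as an engineer would, in place of code of your own. Each camera call takes 0.05 s, during which the arm holds its last target. There are 200 camera calls.

## Working session

There is one attempt and no reset: what is moved stays moved. The work goes in short steps, Python scripts to look and compute and a tool call to move; the robot and the scene stay as the last step left them, time stands still between calls to the robot, and variables do not carry over. Pictures are saved under pics/ and viewed, at most 12 in all, crops included, and the job is handed in when it is done.

Besides the shell and the picture viewer there is one more tool, called after ">>>" as a command line: name --pt "numbers of a row" for each row, then --argument value for the rest. arm_command: Moves the arm, as the interface text tells. Its arguments: {"type":"object","properties":{"plan":{"type":"array"},"newtons":{"type":"number"}},"required":["plan"]}

```bash
mkdir -p pics
cat > h.py <<'E'
import numpy as np, cv2
from scipy.spatial.transform import Rotation as R
from cell import manip, eyes, ticket
def cam(n):
    c=eyes.camera(n); c['K']=np.array([[c['fx'],0,c['cx']],[0,c['fy'],c['cy']],[0,0,1.]]); return c
def rot(c):
    o=np.array(c['orientation'],float)
    return o if o.shape==(3,3) else R.from_euler('xyz',o).as_matrix()
def ray(c,uv):
    p=cv2.undistortPoints(np.array(uv,float).reshape(-1,1,2),c['K'],np.array(c['dist'],float)).reshape(-1,2)
    return np.c_[p,np.ones(len(p))]@rot(c).T
def onz(c,uv,z):
    d=ray(c,uv); e=np.array(c['eye'],float); return e+d*((z-e[2])/d[:,2])[:,None]
def cloud(c):
    v,u=np.mgrid[0:384,0:512]; uv=np.c_[u.ravel(),v.ravel()]
    return (np.array(c['eye'])+ray(c,uv)*c['z_map'].ravel()[:,None]).reshape(384,512,3)
E
python3 - <<'E'
from h import *
for n in('scene','top'):
    c=cam(n); cv2.imwrite(f'pics/{n}0.png',cv2.resize(c['img'],(800,600),interpolation=cv2.INTER_CUBIC)); np.save(f'{n}0.npy',c,allow_pickle=True)
    print(n,c['eye'],c['orientation'],c['fx'])
print(manip.read_state())
E
```

```text
scene [-162.1460275  -358.95737739  670.34657778] [-2.15615664  0.02406412 -0.93105615] 473.045685888667
top [ 300.12791236  189.64410916 1195.93207535] [-2.92799611e+00 -4.09367736e-04 -1.66018388e+00] 467.3201237044609
{'clock': 0.1, 'joints': array([-1.36660732e+00,  3.00415912e-01,  1.52152646e+00,  1.31472496e-05,
        1.32071190e+00, -6.66038123e-02]), 'qd': array([ 0.00160043, -0.00109973, -0.00076201, -0.00017445, -0.00117568,
        0.00216671]), 'effort': array([ 8.10803540e-04, -5.32642221e+01, -3.53286660e+01,  7.08608679e-02,
        2.34606833e-02, -6.31309695e-05]), 'eef_pos': array([ 147.07174234, -529.72015628,  204.93971171]), 'eef_rot': array([-3.14053424e+00, -8.33621171e-05,  2.70789518e-01]), 'wrist_force': array([-0.03706358, -0.57297754,  0.02920331]), 'moment': array([-0.03156749, -0.03040142,  0.00201594]), 'finger_force': 0.0, 'finger_gap': 93.82718600372786}
```

View pics/scene0.png

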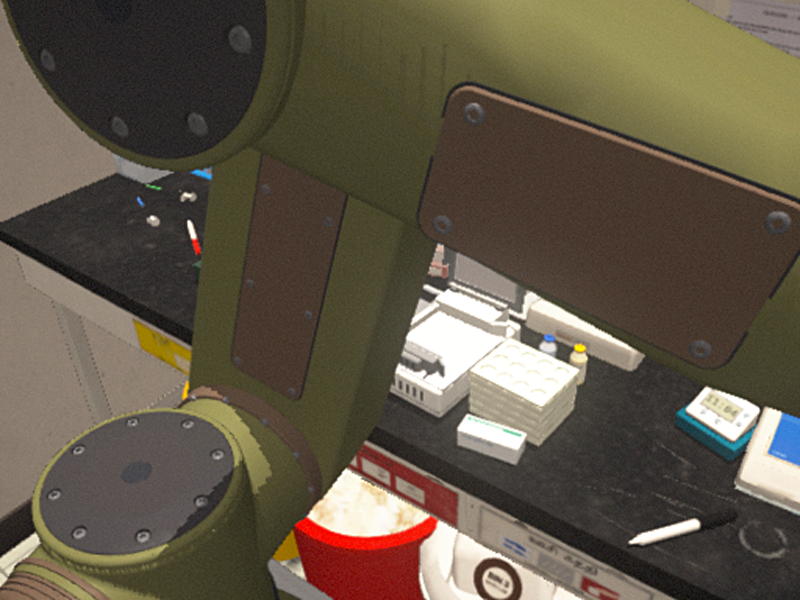

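View pics/top0.png

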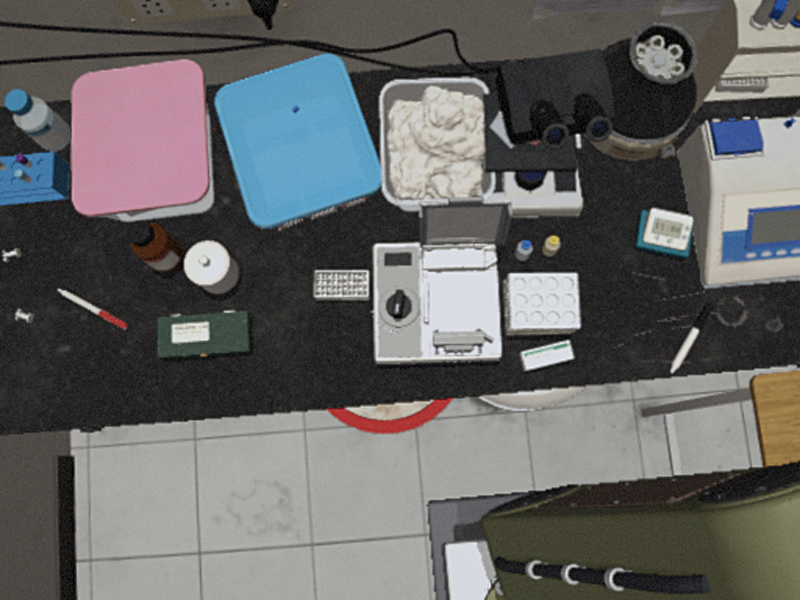

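The scene view is mostly blocked by the arm: the stack is at (520,380), the warmer at (450,340). The top view (800x600) shows everything: warmer at (437,300), knob (400,307), jaw lug (460,340), cover upright at (465,225), stack (543,303), carton (547,355), droppers (525,250) and (552,245), rack (340,284).

Run:
```python
from h import *
c=np.load('top0.npy',allow_pickle=True).item(); P=cloud(c)
x0,x1,y0,y1=190,385,120,245
cr=c['img'][y0:y1,x0:x1]; cv2.imwrite('pics/topcrop.png',cv2.resize(cr,None,fx=4.1,fy=4.1,interpolation=cv2.INTER_CUBIC))
Z=P[...,2]; print('bench z',np.median(Z[150:160,370:400]), Z[195,345])
# tile top
m=((abs(Z-70)<6)).astype(np.uint8); m[:, :322]=0; m[:,376:]=0; m[:165]=0; m[216:]=0
g=c['img'].min(2)
for name,mm in(('depth',m),('white',((g>140)*(np.indices(g.shape)[1]>322)*(np.indices(g.shape)[1]<376)*(np.indices(g.shape)[0]>168)*(np.indices(g.shape)[0]<217)).astype(np.uint8))):
    cs,_=cv2.findContours(mm,cv2.RETR_EXTERNAL,cv2.CHAIN_APPROX_NONE); k=max(cs,key=cv2.contourArea).reshape(-1,2)
    w=onz(c,k,70)[:,:2].astype(np.float32); print(name,cv2.minAreaRect(w), cv2.minAreaRect(k.astype(np.float32)))
# warmer body: z in 35..60
col=np.indices(Z.shape)[1]; row=np.indices(Z.shape)[0]
mw=((g>110)&(col>225)&(col<322)&(row>150)&(row<240)).astype(np.uint8)
cs,_=cv2.findContours(mw,cv2.RETR_EXTERNAL,cv2.CHAIN_APPROX_NONE); k=max(cs,key=cv2.contourArea).reshape(-1,2)
w=onz(c,k,52)[:,:2].astype(np.float32); print('warmer',cv2.minAreaRect(w),cv2.boundingRect(k))
# black knob
hsv=c['img'].max(2); mk=((hsv<70)&(col>240)&(col<268)&(row>178)&(row<212)).astype(np.uint8)
cs,_=cv2.findContours(mk,cv2.RETR_EXTERNAL,cv2.CHAIN_APPROX_NONE); k=max(cs,key=cv2.contourArea).reshape(-1,2)
w=onz(c,k,96)[:,:2].astype(np.float32); print('knob',cv2.minAreaRect(w))
# print heights coarse
for r in range(124,240,6): print(r,' '.join('%3d'%Z[r,q] for q in range(232,376,6)))
```

```text
bench z -0.1917325919345103 63.82015628531417
depth ((513.6721801757812, -29.47088623046875), (108.94198608398438, 88.31570434570312), 84.79092407226562) ((348.0, 192.5), (35.0, 44.0), 90.0)
white ((513.7136840820312, -28.25237274169922), (114.61190795898438, 88.183837890625), 84.93605041503906) ((347.5, 192.5), (35.0, 47.0), 90.0)
warmer ((532.75, 139.9451141357422), (202.90948486328125, 196.4490509033203), 86.24252319335938) (238, 155, 83, 78)
knob ((521.6883544921875, 198.19866943359375), (36.42656326293945, 37.67179870605469), 39.62897491455078)
124  95   1  -1  69 102 103  99  32  53  66  79  80  26 111  44  48  45  43  45  44  45  43  45  45
130   0  -2  -1   2  98 102 217 226 224 224 226 225 226 223 222 219  43  45  44  41  42  43  43  43
136  -1   0   2  -1   0   0  -2 196 195 195 193 194 190 188 191 191  24  22  22  20  21  16  15  10
142   1   1   0   0   0  -1   0 167 165 160 165 165 159 162 159 158   2  -1   1 1195   0  -3  -3   0
148   5   0   0   1   1   0   1 134 130 134 130 128 128 124 125 143   0   0  -1   3   1   0   4   3
154   1   0  -1  -1   0   0   0  99 101  94
[... 757 characters left out ...]

202   3   3  58  60  80  59  50  67  55  53  50  54  57  54  51   0  66  62  68  67  64  70  65  72
208  -2  -4  53  55  60  51  56  51  52  57  52  56  53  50  55  -3  68  70  66  70  67  69  71  70
214  -6   2  49  51  51  54  53  50  77  76  76  73  72  74  53   0   4   2   0   1   4   0   0   0
220   0  -1  46  50  50  51  53  53  72  75  73  72  65  54  54   1   0  -1   1   0  -2  28   3   0
226   1   0  53  50  50  51  52  55  55  56  56  55  51  53  55  -2   0  29  30  28  28  30  24   0
232   0  -3  25  24  23  16  16  -1  -1  -1   3  -1  -2   2  -1  -2  -1   3  29  30  27   4  -2  -5
238   3  -1   2  -3   0   0  -3  -2  -1   0  -2  -7   0  -4   0  -5   4   2   1   1  -4  -1   1   0
```

View pics/topcrop.png

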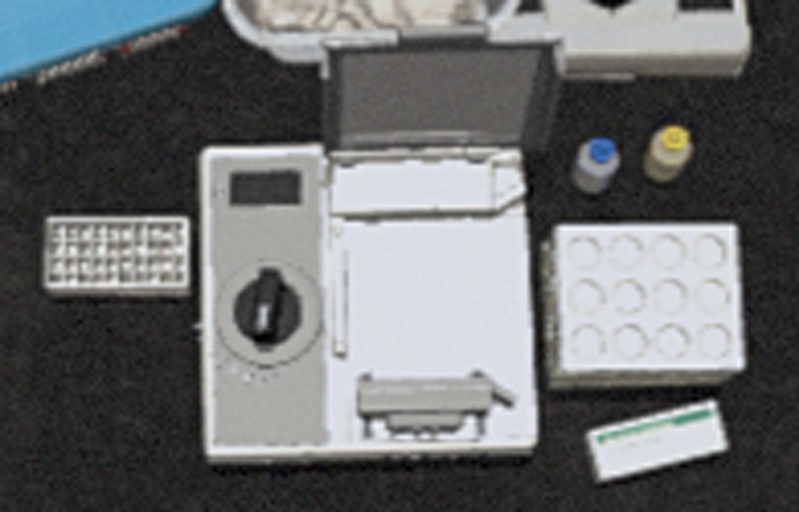

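The crop (4.1x, offset 190,120) shows warmer corners at about (203,150), (207,452) and (537,443), the end stop bar face at x≈347, y 225–355, the fence line at y≈215, and the jaw lug at (425,425). The tile top corners are (553,225), (738,225), (743,368) and (550,372).

```bash
cat > fit.py <<'E'
from h import *
c=np.load('top0.npy',allow_pickle=True).item()
def fit(px,z,loc):
    w=np.array([onz(c,[[u/4.1+190-.4,v/4.1+120-.4]],zz)[0,:2] for (u,v),zz in zip(px,z)]); loc=np.array(loc,float)
    a,b=loc-loc.mean(0),w-w.mean(0); th=np.arctan2((a[:,0]*b[:,1]-a[:,1]*b[:,0]).sum(),(a*b).sum())
    Rm=np.array([[np.cos(th),-np.sin(th)],[np.sin(th),np.cos(th)]]); t=w.mean(0)-Rm@loc.mean(0)
    print('yaw',th,'origin',t,'res',np.round((w-t)@Rm-loc,1).tolist()); return th,t,Rm
th,t,Rm=fit([(203,149),(207,451),(537,445),(347,228),(348,354)],[52,52,54,66,66],[(96,142),(-98,142),(-98,-58),(42,55),(-35,55)])
tt,ct,_=fit([(553,225),(738,225),(743,368),(550,372)],[70]*4,[(45,55),(45,-55),(-45,-55),(-45,55)])
print('tile in warmer',(ct-t)@Rm,tt-th)
for n,(u,v),z in [('knob',(268,310),60),('knobtop1',(268,272),96.5),('knobtop2',(265,345),80),('lug front top',(425,425),73.5),('lugL',(391,428),73.5),('lugR',(466,425),73.5),('covertopL',(328,42),226),('covertopR',(560,42),220)]:
    w=onz(c,[[u/4.1+190-.4,v/4.1+120-.4]],z)[0,:2]; print(n,w.round(1),((w-t)@Rm).round(1))
E
python3 fit.py
```

```text
yaw -0.06754239935519557 origin [531.56316467  95.69640652] res [[-1.3, -0.1], [4.6, -0.8], [3.5, 1.3], [-3.1, -0.9], [-3.7, 0.5]]
yaw -0.09438172503774742 origin [514.58101697 -28.26463965] res [[-0.8, 0.4], [-0.1, -2.5], [1.8, -1.9], [-1.0, 4.1]]
tile in warmer [  -8.57716437 -124.8245431 ] -0.026839325682551846
knob [528.9 199.1] [ -9.6 103. ]
knobtop1 [544.3 196.9] [  5.9 101.9]
knobtop2 [504.  202.5] [-34.7 104.7]
lug front top [449.  112.6] [-83.5  11.3]
lugL [449.  132.7] [-84.9  31.4]
lugR [446.8  88.4] [-84.1 -13. ]
covertopL [637.8 153.7] [102.1  65.1]
covertopR [629.   29.4] [101.7 -59.6]
```

>>> arm_command --pt "-0.23 0 0 0 -0.176" --pt "-0.23 0 0 0 -0.176" --pt "-0.23 0 0 0 -0.176" --pt "-0.23 0 0 0 -0.176" --pt "-0.23 0 0 0 -0.176" --pt "-0.23 0 0 0 -0.176" --pt "-0.23 0 0 0 -0.176" --pt "-0.23 0.0375 0.0266 0 0" --pt "-0.23 0.0375 0.0266 0 0" --pt "-0.23 0.0375 0.0266 0 0" --pt "-0.23 0.0375 0.0266 0 0" --pt "-0.23 0.0375 0.0266 0 0" --pt "-0.23 0.0375 0.0266 0 0" --pt "-0.23 0.0375 0.0266 0 0" --pt "-0.23 0.0375 0.0266 0 0" --pt "-0.23 0.0375 0.0266 0 0" --pt "-0.23 0.0375 0.0266 0 0" --pt "-0.23 0.0375 0.0266 0 0" --pt "-0.23 0.0375 0.0266 0 0"

```text
clock: 2.48
eef_pos: [496.8, -101.3, 205.3]
eef_rot: [-3.141, -0.0, 1.503]
wrist_force: [-0.0, -0.1, 1.1]
finger_gap: 36.0
finger_force: 0.0
```

>>> arm_command --pt "-0.23 0 0 0.045 0" --pt "-0.23 0 0 0.045 0" --pt "-0.23 0 0 0.04 0" --pt "-0.23 0 0 0.01 0" --pt "-0.23 0 0 0.005 0" --pt "-0.23 0 0 0 0"

```text
clock: 3.22
eef_pos: [496.7, -102.9, 61.5]
eef_rot: [3.14, 0.0, 1.503]
wrist_force: [0.7, 0.5, -0.1]
finger_gap: 36.0
finger_force: 0.0
```

Run:
```python
from h import *
for n,s in(('scene',(250,190,410,310)),('top',(200,110,400,260))):
    c=cam(n); np.save(f'{n}1.npy',c,allow_pickle=True); a,b,d,e=s
    i=cv2.resize(c['img'][b:e,a:d],(400*(d-a)//(d-a),400*(e-b)//(d-a)),interpolation=cv2.INTER_CUBIC); cv2.imwrite(f'pics/{n}1.png',i)
a,b=[cv2.imread(f'pics/{n}1.png') for n in('scene','top')]
cv2.imwrite('pics/both1.png',np.hstack([a[:300],b[:300]]))
```

```text
(no output)
```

View pics/both1.png

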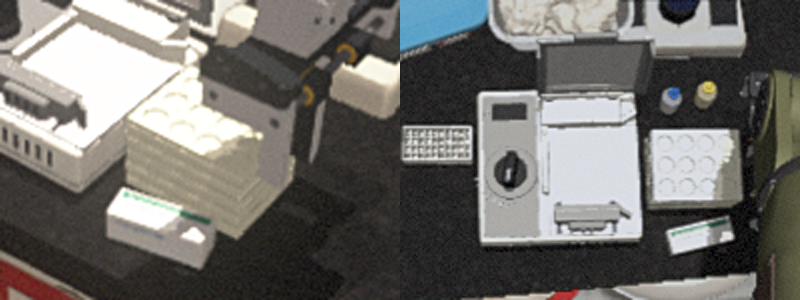

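The left half (scene) shows the fingers standing just behind the stack's far end (275,130). The right half (top) shows the tile, at (695,170), unmoved.

>>> arm_command --pt "-0.23 0.006 0 0.001 0" --pt "-0.23 0.006 0 0 0" --pt "-0.23 0.006 0 0 0" --pt "-0.23 0.006 0 0 0" --pt "-0.23 0.006 0 0 0" --pt "-0.23 0.006 0 0 0" --pt "-0.23 0.006 0 0 0" --pt "-0.23 0.006 0 0 0" --pt "-0.23 0.006 0 0 0" --pt "-0.23 0.006 0 0 0" --pt "-0.23 0 0 0 0"

```text
clock: 4.7
eef_pos: [500.2, -42.3, 59.3]
eef_rot: [-3.141, -0.0, 1.503]
wrist_force: [0.4, -0.0, 0.1]
finger_gap: 36.3
finger_force: 0.0
```

```bash
cat > two.py <<'E'
import sys; from h import *
k=sys.argv[1]; I=[]
for n,(a,b,d,e) in(('scene',(230,170,390,290)),('top',(220,110,380,230))):
    c=cam(n); np.save(f'{n}{k}.npy',c,allow_pickle=True); I.append(cv2.resize(c['img'][b:e,a:d],(400,300),interpolation=cv2.INTER_CUBIC))
cv2.imwrite(f'pics/both{k}.png',np.hstack(I))
E
python3 two.py 2
```

```text
(no output)
```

View pics/both2.png

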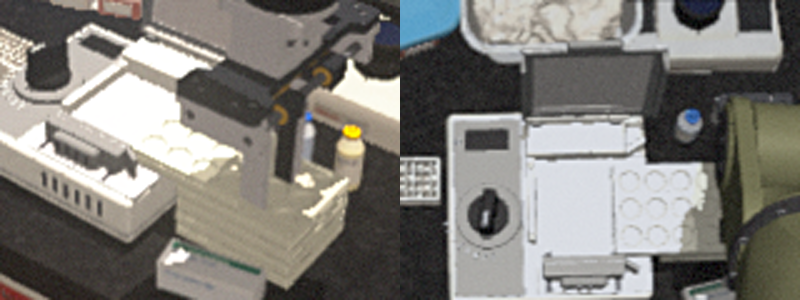

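The tile has slid onto the plate's right part (660,205), its front edge clear of the jaw at (600,268). The stack below is still in place.

>>> arm_command --pt "-0.23 0.006 0 -0.001 0" --pt "-0.23 0.006 0 0 0" --pt "-0.23 0.006 0 0 0" --pt "-0.23 0.006 0 0 0" --pt "-0.23 0.006 0 0 0" --pt "-0.23 0.006 0 0 0" --pt "-0.23 0.006 0 0 0" --pt "-0.23 0.006 0 0 0" --pt "-0.23 0.006 0 0 0" --pt "-0.23 0 0 0 0"

```text
clock: 6.05
eef_pos: [503.9, 11.5, 60.5]
eef_rot: [3.142, -0.0, 1.503]
wrist_force: [-0.0, 0.4, -0.2]
finger_gap: 36.0
finger_force: 0.0
```

```bash
python3 two.py 3
```

```text
(no output)
```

View pics/both3.png

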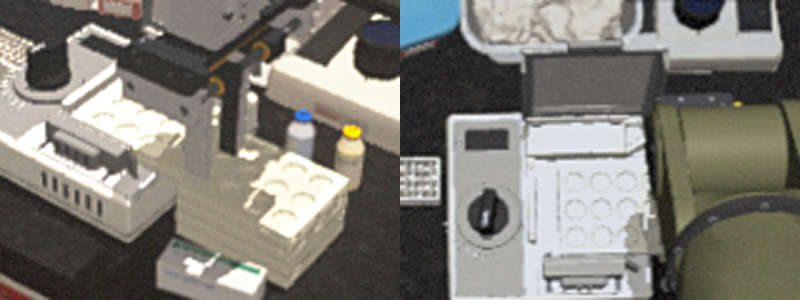

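The tile is now well onto the plate (605,205), roughly square, and about 20 mm short of the end stop at x≈533.

>>> arm_command --pt "-0.23 0.004 0 0 0" --pt "-0.23 0.004 0 0 0" --pt "-0.23 0.004 0 0 0" --pt "-0.23 0.003 0 0 0" --pt "-0.23 0.002 0 0 0" --pt "-0.23 0 0 0 0"

```text
clock: 6.9
eef_pos: [505.1, 28.2, 60.5]
eef_rot: [3.142, -0.0, 1.503]
wrist_force: [0.6, -0.8, -0.6]
finger_gap: 35.9
finger_force: 0.0
```

>>> arm_command --pt "-0.23 0.002 0 0 0" --pt "-0.23 0.001 0 0 0" --pt "-0.23 0 0 0 0"

```text
clock: 7.28
eef_pos: [505.3, 31.1, 60.5]
eef_rot: [3.142, -0.0, 1.503]
wrist_force: [0.2, -0.8, 0.1]
finger_gap: 36.2
finger_force: 0.0
```

>>> arm_command --pt "-0.23 0.002 0 0 0" --pt "-0.23 0.001 0 0 0" --pt "-0.23 0 0 0 0"

```text
clock: 7.65
eef_pos: [505.5, 34.1, 60.5]
eef_rot: [3.142, -0.0, 1.503]
wrist_force: [-0.4, 0.4, 0.2]
finger_gap: 35.9
finger_force: 0.0
```

>>> arm_command --pt "-0.23 0.001 0 0 0" --pt "-0.23 0.001 0 0 0" --pt "-0.23 0 0 0 0"

```text
clock: 8.02
eef_pos: [505.7, 34.7, 60.5]
eef_rot: [3.141, 0.002, 1.503]
wrist_force: [-0.5, -11.5, 0.4]
finger_gap: 36.4
finger_force: 6.1
```

The wrist force reached 11.5 N, so the tile is against the end stop. Next I back off and go round to the jaw lug with the fingers closed.

>>> arm_command --pt "-0.23 -0.005 0 0 0" --pt "-0.23 -0.015 0 0 0" --pt "-0.23 -0.01 0 -0.03 0" --pt "-1 0 0 -0.03 0" --pt "-1 0 -0.045 0 0" --pt "-1 0 -0.045 0 0" --pt "-1 0.034 0 0 0" --pt "-1 0.034 0 0 0" --pt "-1 0.034 0 0 0" --pt "-1 0 0 0 0"

```text
clock: 9.28
eef_pos: [420.7, 114.8, 120.4]
eef_rot: [3.142, -0.0, 1.505]
wrist_force: [-0.4, -0.5, -0.3]
finger_gap: 0.5
finger_force: 0.0
```

```bash
python3 two.py 4
```

```text
(no output)
```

View pics/both4.png

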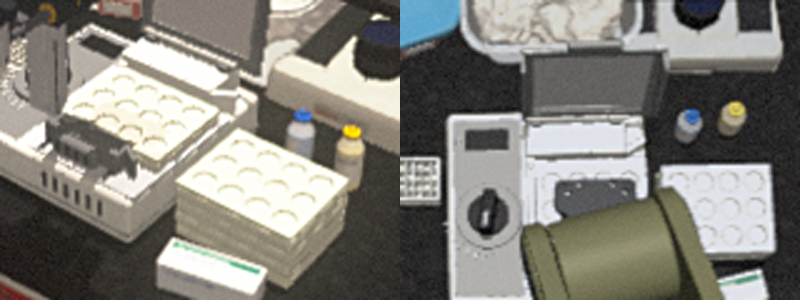

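The tile is home on the plate in the left half (145,110), square, and the four-tile stack is untouched.

>>> arm_command --pt "-1 0 0 0.03 0" --pt "-1 0 0 0.025 0" --pt "-1 0 0 0.004 0" --pt "-1 0 0.004 0 0" --pt "-1 0 0.004 0 0" --pt "-1 0 0.004 0 0" --pt "-1 0 0.004 0 0" --pt "-1 0 0.004 0 0" --pt "-1 0 0 0 0"

```text
clock: 10.5
eef_pos: [441.0, 112.6, 61.4]
eef_rot: [3.141, -0.0, 1.503]
wrist_force: [0.1, -0.4, -1.1]
finger_gap: 0.9
finger_force: 0.0
```

>>> arm_command --pt "-1 0 0.003 0 0" --pt "-1 0 0.003 0 0" --pt "-1 0 0.002 0 0" --pt "-1 0 0 0 0"

```text
clock: 11.0
eef_pos: [448.7, 112.1, 61.4]
eef_rot: [-3.141, -0.0, 1.503]
wrist_force: [-3.5, 0.6, 0.5]
finger_gap: 0.6
finger_force: 1.6
```

>>> arm_command --pt "-1 0 0.002 0 0" --pt "-1 0 0.002 0 0" --pt "-1 0 0.002 0 0" --pt "-1 0 0 0 0"

```text
clock: 11.5
eef_pos: [449.8, 112.0, 61.0]
eef_rot: [-3.13, 0.001, 1.503]
wrist_force: [-41.7, 4.4, 30.3]
finger_gap: 0.1
finger_force: 21.0
```

>>> arm_command --pt "-1 0 0.001 0 0" --pt "-1 0 0.001 0 0" --pt "-1 0 0 0 0"

```text
clock: 11.88
eef_pos: [450.0, 112.0, 60.9]
eef_rot: [-3.125, 0.002, 1.503]
wrist_force: [-55.2, 5.2, 41.7]
finger_gap: 0.6
finger_force: 28.5
```

>>> arm_command --pt "-1 0 0.001 0 0" --pt "-1 0 0.001 0 0" --pt "-1 0 0 0 0"

```text
clock: 12.25
eef_pos: [450.1, 112.0, 60.8]
eef_rot: [-3.12, 0.002, 1.503]
wrist_force: [-71.3, 6.7, 53.3]
finger_gap: 0.2
finger_force: 36.3
```

That pushed harder than needed. I'll release and check.

>>> arm_command --pt "-1 0 -0.006 0 0" --pt "-1 0 -0.006 0 0" --pt "-1 0 -0.01 0 0" --pt "-1 0 -0.02 -0.03 0" --pt "-1 -0.04 -0.02 -0.05 0" --pt "-1 -0.05 0 -0.05 0" --pt "-1 -0.05 0 0 0" --pt "-1 -0.05 0 0 0" --pt "-1 0 0 0 0"

```text
clock: 13.38
eef_pos: [385.5, -67.9, 182.4]
eef_rot: [3.14, 0.001, 1.498]
wrist_force: [0.9, 0.4, 0.0]
finger_gap: 0.9
finger_force: 0.0
```

```bash
python3 two.py 5
```

```text
(no output)
```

View pics/both5.png

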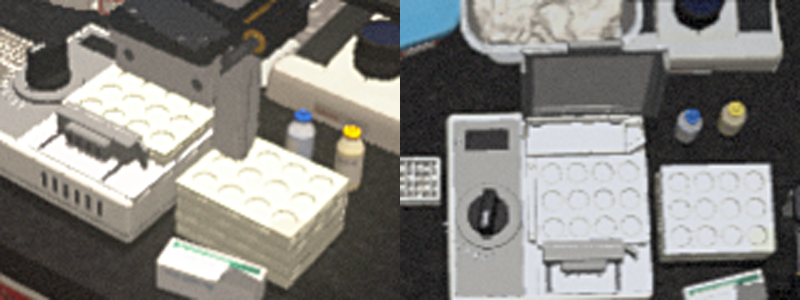

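Now the tile is square between the fence, the end stop at (533,205) and the jaw bar at (585,250). The stack, bottles and carton are unmoved. Next I check the clearance behind the cover.

Run:
```python
from h import *
c=np.load('top5.npy',allow_pickle=True).item(); P=cloud(c).reshape(-1,3)
t=np.array([531.56,95.7]); th=-.0675; Rm=np.array([[np.cos(th),-np.sin(th)],[np.sin(th),np.cos(th)]])
L=np.c_[(P[:,:2]-t)@Rm,P[:,2]]; L=L[(P[:,2]<1000)]
for a in range(60,300,20):
    print(a,[ (int(np.percentile(q,98)) if len(q:=L[(L[:,0]>=a)&(L[:,0]<a+20)&(L[:,1]>=b)&(L[:,1]<b+30)][:,2])>3 else -9) for b in range(-120,150,30)])
# cover inner face line
q=L[(abs(L[:,1])<45)&(L[:,2]>110)&(L[:,2]<222)&(L[:,0]<115)&(L[:,0]>60)]; p=np.polyfit(q[:,2],q[:,0],1); print('x at z82,150,225',np.polyval(p,[82,150,225]),np.arctan(p[0])+np.pi/2)
```

```text
60 [47, 174, 176, 85, 87, 86, 191, 57, 57]
80 [63, 223, 220, 214, 226, 213, 224, 56, 56]
100 [3, 225, 226, 239, 239, 227, 226, 4, 5]
120 [344, 348, -9, -9, -9, -9, 4, 4, 3]
140 [362, 359, 110, -9, 111, 112, 111, 110, 4]
160 [356, 345, 309, 90, 87, 105, 116, 114, 110]
180 [341, 336, 318, 95, 92, 113, 117, 113, 109]
200 [326, 324, 322, 108, 108, 113, 118, 110, 110]
220 [326, 323, 323, 135, 143, 144, 130, 101, 111]
240 [325, 324, 323, 142, 168, 164, 139, 112, 110]
260 [326, 324, 322, 165, 175, 172, 135, 117, 110]
280 [-9, 135, 131, 143, 174, 168, 126, 105, 110]
x at z82,150,225 [ 82.43070864  91.6805833  101.88265093] 1.705994093138151
```

>>> arm_command --pt "-1 0 0 -0.044 0" --pt "-1 0 0 -0.044 0" --pt "-1 0.043 0 0 0" --pt "-1 0.043 0 0 0" --pt "-1 0.043 0 0 0" --pt "-1 0.043 0 0 0" --pt "-1 0.041 0 0 0" --pt "-1 0 0.04 0 0" --pt "-1 0 0.04 0 0" --pt "-1 0 0.04 0 0" --pt "-1 0 0.04 0 0" --pt "-1 0 0.04 0 0" --pt "-1 0 0.04 0 0" --pt "-1 0 0.03 0 0" --pt "-1 0 0 0 0"

```text
clock: 15.35
eef_pos: [670.1, 130.2, 268.5]
eef_rot: [-3.14, 0.0, 1.504]
wrist_force: [-0.4, -0.1, 0.5]
finger_gap: 0.3
finger_force: 0.0
```

>>> arm_command --pt "-1 0 0 0.04 0" --pt "-1 0 0 0.038 0" --pt "-1 0 0 0 0" --pt "-1 0 -0.015 0.0 0" --pt "-1 0 -0.015 0.001 0" --pt "-1 0 -0.015 0.001 0" --pt "-1 0 -0.015 0.001 0" --pt "-1 0 -0.017 0.001 0" --pt "-1 0 0 0 0"

```text
clock: 16.48
eef_pos: [592.6, 134.7, 190.8]
eef_rot: [3.139, -0.001, 1.504]
wrist_force: [0.5, 0.2, -0.3]
finger_gap: 0.6
finger_force: 0.0
```

>>> arm_command --pt "-1 0 -0.012 0.007 0" --pt "-1 0 -0.012 0.007 0" --pt "-1 0 -0.012 0.007 0" --pt "-1 0 0 0 0"

```text
clock: 16.98
eef_pos: [557.1, 136.6, 168.2]
eef_rot: [3.141, -0.0, 1.503]
wrist_force: [0.7, 0.2, 0.1]
finger_gap: 0.3
finger_force: 0.0
```

>>> arm_command --pt "-1 0 -0.007 0.01 0" --pt "-1 0 -0.007 0.01 0" --pt "-1 0 -0.007 0.01 0" --pt "-1 0 -0.006 0.01 0" --pt "-1 0 -0.004 0.01 0" --pt "-1 0 -0.004 0.009 0" --pt "-1 0 0 0 0"

```text
clock: 17.85
eef_pos: [521.5, 138.6, 107.5]
eef_rot: [-3.14, 0.0, 1.503]
wrist_force: [-0.2, 0.2, 0.8]
finger_gap: 0.3
finger_force: 0.0
```

```bash
python3 two.py 6
```

```text
(no output)
```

View pics/both6.png

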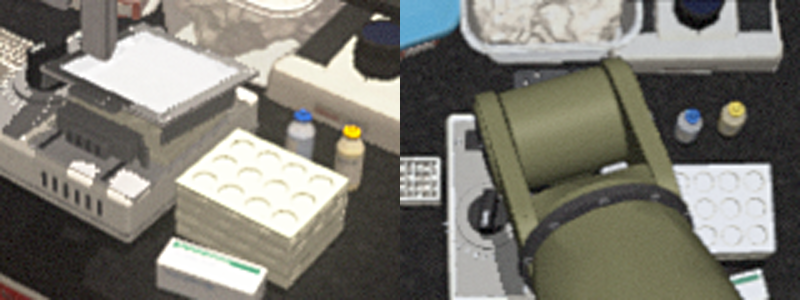

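The cover is nearly shut in the left half (150,75), with the finger on its left part. Press it the rest of the way.

>>> arm_command --pt "-1 0 -0.002 0.008 0" --pt "-1 0 -0.001 0.007 0" --pt "-1 0 0 0.004 0" --pt "-1 0 0 0 0"

```text
clock: 18.45
eef_pos: [518.9, 138.8, 88.9]
eef_rot: [-3.141, 0.0, 1.503]
wrist_force: [0.1, 0.5, 0.3]
finger_gap: 0.6
finger_force: 0.0
```

>>> arm_command --pt "-1 0 0 0.002 0" --pt "-1 0 0 0.001 0" --pt "-1 0 0 0 0"

```text
clock: 18.82
eef_pos: [519.0, 138.9, 86.3]
eef_rot: [3.141, -0.0, 1.503]
wrist_force: [-0.7, 0.7, 1.3]
finger_gap: 0.7
finger_force: 0.1
```

>>> arm_command --pt "-1 0 0 0.001 0" --pt "-1 0 0 0.001 0" --pt "-1 0 0 0 0"

```text
clock: 19.2
eef_pos: [519.2, 138.9, 85.9]
eef_rot: [3.141, -0.0, 1.503]
wrist_force: [-8.9, -1.8, 19.9]
finger_gap: 0.4
finger_force: 10.3
```

Run:
```python
from h import *
t=np.array([531.56,95.7]); th=-.0675; Rm=np.array([[np.cos(th),-np.sin(th)],[np.sin(th),np.cos(th)]])
for k in('0','5'):
    c=np.load(f'top{k}.npy',allow_pickle=True).item(); P=cloud(c); 
    m=(P[...,2]>87)&(P[...,2]<105)&(abs(P[...,0]-528)<40)&(abs(P[...,1]-198)<25)
    uv=np.argwhere(m)[:,::-1]; w=onz(c,uv,96.5)[:,:2]; print(len(w),cv2.minAreaRect(w.astype(np.float32)),w.mean(0),((w-t)@Rm).mean(0))
    u,s,v=np.linalg.svd(w-w.mean(0)); print('axis',v[0],np.arctan(v[0,1]/v[0,0])-th)
```

```text
99 ((527.007568359375, 198.89889526367188), (13.854939460754395, 40.572959899902344), 75.98979949951172) [526.86686963 199.03788421] [-11.65245441 102.78601117]
axis [-0.97099513  0.23909926] -0.17393810362267684
100 ((527.035888671875, 198.968994140625), (14.24719524383545, 40.45158386230469), 77.14998626708984) [526.74182118 198.99303991] [-11.7741934  102.73283463]
axis [-0.97254132  0.2327303 ] -0.16738412667473881
```

The cover is shut (86 mm, 20 N). The knob is at (527,199), 0.17 rad clockwise.

>>> arm_command --pt "-1 0 0 -0.03 0" --pt "-1 0 0 -0.03 0" --pt "-0.15 0.03 0.002 0 0" --pt "-0.15 0.0305 0.002 0 0" --pt "-0.15 0 0 0 -0.175" --pt "-0.15 0 0 0 -0.175" --pt "-0.15 0 0 0 -0.175" --pt "-0.15 0 0 0 -0.175" --pt "-0.15 0 0 0 -0.175" --pt "-0.15 0 0 0 -0.175" --pt "-0.15 0 0 0 -0.175" --pt "-0.15 0 0 0 -0.175" --pt "-0.15 0 0 0 0"

```text
clock: 20.82
eef_pos: [527.1, 198.9, 144.2]
eef_rot: [-3.142, -0.0, 2.902]
wrist_force: [-0.6, 1.0, -0.2]
finger_gap: 39.8
finger_force: 0.0
```

```bash
python3 two.py 7
```

```text
(no output)
```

View pics/both7.png

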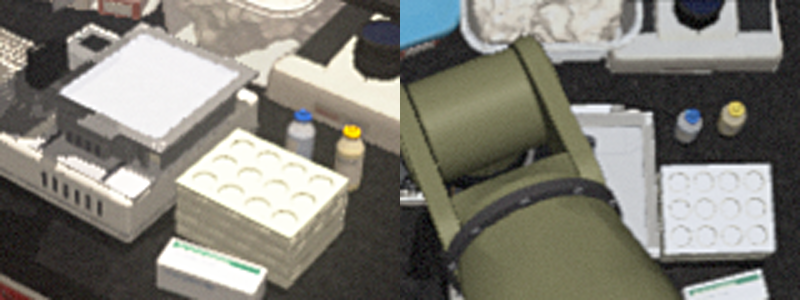

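The cover lies flat in the left half (150,75). Now I go down over the knob, grip it and start turning.

>>> arm_command --pt "-0.15 0 0 0.03 0" --pt "-0.15 0 0 0.03 0" --pt "-0.15 0 0 0.012 0" --pt "-0.15 0 0 0 0" --pt "-1 0 0 0 0" --pt "-1 0 0 0 0" --pt "-1 0 0 0 0" --pt "-1 0 0 0 0" --newtons 12

```text
clock: 21.92
eef_pos: [527.5, 199.7, 72.9]
eef_rot: [3.14, 0.001, 2.903]
wrist_force: [1.7, 4.6, 1.4]
finger_gap: 14.2
finger_force: 12.0
```

>>> arm_command --pt "-1 0 0 0 0.15" --pt "-1 0 0 0 0.15" --pt "-1 0 0 0 0.15" --pt "-1 0 0 0 0.15" --pt "-1 0 0 0 0.15" --pt "-1 0 0 0 0.15" --pt "-1 0 0 0 0.15" --pt "-1 0 0 0 0.1" --pt "-1 0 0 0 0"

```text
clock: 23.05
eef_pos: [526.6, 198.8, 72.8]
eef_rot: [-3.14, 0.0, 1.751]
wrist_force: [-7.3, -2.3, 7.5]
finger_gap: 14.0
finger_force: 12.0
```

```bash
python3 -c "
from h import *
s=manip.read_state();print(s['moment'],s['joints'][5],s['eef_rot'])"
```

```text
[-0.45771795  1.33686986 -0.0543081 ] 0.11556195751292406 [-3.14039075e+00  1.40801429e-04  1.75121674e+00]
```

>>> arm_command --pt "-1 0 0 0 0.05" --pt "-1 0 0 0 0.04" --pt "-1 0 0 0 0"

```text
clock: 23.42
eef_pos: [526.5, 198.8, 72.9]
eef_rot: [-3.14, 0.0, 1.662]
wrist_force: [-7.4, -3.2, 8.4]
finger_gap: 14.3
finger_force: 12.1
```

```bash
python3 -c "
from h import *
s=manip.read_state();print(s['moment'],s['joints'][5],s['eef_rot'])"
```

```text
[-0.52511198  1.31554048  0.21071261] 0.20439636507718678 [-3.14035161e+00  4.15107484e-04  1.66249317e+00]
```

The moment rose to 0.21 N m, so the knob is at its stop. I'll release, rise clear and check.

>>> arm_command --pt "-0.15 0 0 0 0" --pt "-0.15 0 0 0 0" --pt "-0.15 0 0 0 0" --pt "-0.15 0 0 -0.03 0" --pt "-0.15 0 0 -0.05 0" --pt "-0.15 0 0 -0.05 0" --pt "-0.15 0 -0.05 0 0" --pt "-0.15 0 -0.05 0 0" --pt "-0.15 -0.05 -0.05 0 0" --pt "-0.15 -0.06 0 0 0" --pt "-0.15 -0.06 0 0 0" --pt "-0.15 -0.06 0 0 0" --pt "-0.15 -0.06 0 0 0" --pt "-0.15 -0.06 0 0 0" --pt "-0.15 0 0 0 0" --pt "-0.15 0 0 0 0"

```text
clock: 25.42
eef_pos: [415.0, -156.7, 202.1]
eef_rot: [-3.141, -0.0, 1.662]
wrist_force: [-0.9, 1.0, 0.5]
finger_gap: 39.6
finger_force: 0.0
```

```bash
python3 two.py 8
```

```text
(no output)
```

View pics/both8.png

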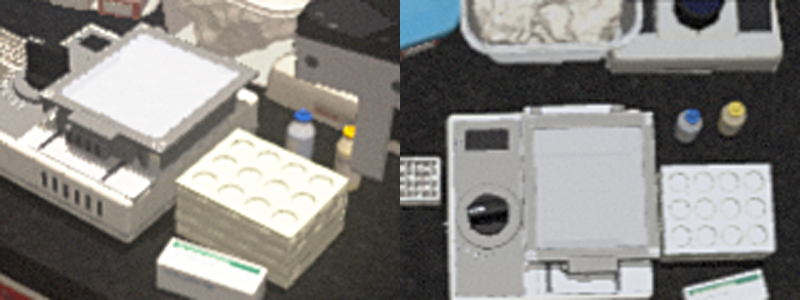

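The cover is shut at (590,190), the knob bar at (488,212) lies across (turned on), and the jaw is in. The stack, bottles, carton and rack are in place and the arm is clear.

```bash
python3 -c "
from h import *
print(ticket.sign_off())"
```

```text
the job is handed in; nothing more can be done
None
```

The job is handed in, result not shown: the tile is against the end stop and clamped to the fence, the cover shut and the knob turned to its stop, with the other tiles and bystanders in place in the last picture; I pressed the jaw lug harder than needed (about 89 N at the wrist, limit 120 N).

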